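Put a vial away in the sample chest, shut its sliding cover and close the hasp

TASK

Stand the red-capped vial upright in the empty front lane of the sample chest's open left compartment, then slide the translucent left cover out from under its neighbour until it is fully home, and swing the left hasp over so that it lies flat with the staple through its slot, like the one on the right. Leave the blue-capped vial where it stands and do not knock over the vials already in the chest.

Things in the scene. Friction and masses are not known exactly. Their poses are not given: they have to be found in the camera images.
- red_vial: the vial to put away: small clear vial with a red screw cap, 54 mm tall; body 23 mm across up to 44 mm, cap 18 mm across above that; about 20 g. Origin: centre of its underside, z up. It stands on the bench front left, on a 90 mm wide strip between the bench's front edge and a mat 30 mm high; the blue-capped vial is at least 60 mm away along the strip, which runs along the chest's y
- blue_vial: bystander, same size and shape as the red-capped vial but with a blue cap and brown contents; stands on the same strip (the two may be swapped). Leave it there
- purple_vial: bystander, 54 mm tall, 24 mm across, purple cap; stands loose in the back lane of the chest's left compartment
- orange_vial: bystander, 60 mm tall, 25 mm across, orange cap; stands loose in the back lane of the chest's left compartment
- chest: blue bench-top chest, fixed, 190 mm deep (x) x 370 mm long (y), 108 mm high. Origin: centre of its underside on the bench; z up, +y to its left end (the hasp to work), -x its front, toward the robot. Aluminium track rails on both long sides, tops at z 108 mm, narrow the mouth to x -83 to 83 mm. Left end deck: y 158 to 185, z 94 mm. Behind it a lamp boom hangs 0.53 m above the bench
- lane (a point): on the floor (chest z 18 mm) of the left compartment's empty front lane, at chest x -34, y 112: middle of the part that the open cover leaves free. The compartment spans x -90 to 90, y 2 to 158 mm; a low divider at x 16 to 20, top at z 38 mm, parts the front lane from the back lane
- cover (a joint): slide of the left cover on the lower track, m: 0 = fully home at its stop at the left end; grows as it slides right (chest -y) under its neighbour, at most 0.105. Translucent 5 mm panel, top at z 93 mm, left edge at chest y 156 mm - cover. About 2 N friction; stays where left. The hasp closes only if it is within about 3 mm of home. Its neighbour, on the upper track, is shut and fixed, top at z 103 mm
- cover_knob (a point): centre of the top (z 118 mm) of the left cover's black knob: 22 mm across, 25 mm tall, narrowed in its lowest 6 mm. Moves with the cover; at chest x 30 mm, y 134 mm - cover
- staple (a point): top of the steel staple loop that stands on the left cover (top at z 114 mm, 19 mm wide along x, 5 mm thick along y). Moves with the cover; at chest x -30 mm, y 128 mm - cover
- hasp (a joint): left hasp, rad: 0 = closed, flat over the cover with the staple through its slot; grows as it opens up and outward to the left, 1.57 = upright, at most 2.6. Starts leaning outward at 1.8 to 2.4. Stiff hinge: it stays at any angle, about 0.6 N at the nose moves it, and it must be pushed all the way down
- hasp_hinge (a point): middle of the hasp's hinge pin (along chest x) on the left end deck: chest x -30, y 168, z 100 mm. The steel strap is 36 mm wide, 4 mm thick and 71 mm long from the pin; slot 24 x 17 mm centred 40 mm from the pin; the nose with a rolled 7 mm edge is 48 to 71 mm from it
- hasp_nose (a point): point on the upper face of the hasp's solid nose, 58 mm from the hinge pin; with the hasp closed it is at chest x -30, y 110, z 102 mm

How it is judged:
On the way, in this order (a step that is already met when the one before it is completed fails the run):
1. the red-capped vial stands upright, released, in the front lane of the left compartment (x of red_vial in the frame of chest between -0.083 and 0.01 m and y of red_vial in the frame of chest between 0.01 and 0.15 m and z of red_vial in the frame of chest below 0.024 m and angle between red_vial's own z axis and vertical below 0.15 rad and linear speed of red_vial below 0.03 m/s and contact force between the fingers and red_vial below 0.1 N), for 0.2 s.
2. the left cover is fully home (within 4 mm) (value of joint cover below 0.004 m and x of red_vial in the frame of chest between -0.083 and 0.01 m and y of red_vial in the frame of chest between 0.01 and 0.15 m and z of red_vial in the frame of chest below 0.024 m and angle between red_vial's own z axis and vertical below 0.15 rad and linear speed of red_vial below 0.03 m/s), for 0.2 s.
3. the left hasp lies flat over the staple (within 0.1 rad) (value of joint hasp below 0.1 rad and value of joint cover below 0.004 m), for 0.2 s.
At the end, for the whole second after the job is handed in: The red-capped vial stands upright (0.15 rad) at rest in the left compartment's front lane, the left cover is home within 4 mm, the left hasp closed within 0.1 rad over the staple, the chest's other vials still stand and the blue-capped vial is within 30 mm of its start (all of step 3 and x of red_vial in the frame of chest between -0.083 and 0.01 m and y of red_vial in the frame of chest between 0.01 and 0.15 m and z of red_vial in the frame of chest below 0.024 m and angle between red_vial's own z axis and vertical below 0.15 rad and linear speed of red_vial below 0.03 m/s and angle between each of purple_vial, orange_vial's own z axis and vertical below 0.2 rad and distance of blue_vial from where it was at the start of the episode below 0.03 m); the robot touches nothing.
It fails at once if the blue-capped vial is moved more than 30 mm (distance of blue_vial from where it was at the start of the episode above 0.03 m).
It fails at once if a vial already in the chest is knocked over (angle between any of purple_vial, orange_vial's own z axis and vertical above 0.6 rad).
It also fails if it takes over 58 s, if anything falls off the work surface, if the arm or the gripper's body presses on something with over 40 N, if the wrist force passes 120 N, or if a joint passes its speed limit or range.

ROBOT

A 6-joint arm with a two-finger parallel gripper is mounted at the origin on a cart in front of the work surface, level with it; the furniture and walls round the work are solid. World frame = base frame: x ahead of the robot, y to its left, z up, the work surface at z = 0. Lengths are in m, angles in rad, forces in N, time in s.
With the tool pointing down it reaches from about 0.225 to 0.875 m from the base axis. Payload 3.4 kg.
Tool frame: the origin (TCP) lies midway between the tips of the shut fingers; the grasp point (between the pads) lies 19 mm behind it (manip.grasp_offset is the distance from the TCP to the grasp point, in m); x points along the fingers, y is the direction in which the jaws open and shut, and the axes are right-handed (so a half turn about x gives the same grasp; the last joint's range is limited). The gripper opens to 85 mm and grips with 20 to 120 N. Pads are 22 mm wide; open, the fingers measure 114 mm over their backs; the gripper's body (76 mm by 85 mm) begins 54 mm behind the grasp point. The pads swing forward as they close: fully open they stand 13 mm farther back than shut.
Start: joints at [0.988, 0.276, 1.505, -0, 1.361, -0.121], TCP at [0.256, 0.515, 0.231] pointing down, gripper open.
Joint ranges: [-2.89, 2.89], [-0.75, 2.08], [0.22, 2.7], [-1.18, 4.32], [0.11, 2.71], [-2.7, 2.7]. Speed limits (rad/s): [2.57, 2.57, 3.14, 3.14, 3.14, 3.14].

INTERFACE

Orientations are given as a unit quaternion [w, x, y, z].
In Python, from rig import manip gives the robot as it stands.
- The arm moves only by the shell command python3 -m creep 'ROWS' [OPENING] [FORCE]. ROWS is a JSON object of lists of equal length, an entry for each row: "delta_pos": the shift along the tool's x, y, z in cm, a list of three; "dr": the turn, a rotation vector about the tool's x, y, z in rad, a list of three. In form: {"delta_pos": [[dx, dy, dz], ...], "dr": [[rx, ry, rz], ...]}. A call has 1 to 10 rows; each row is the pose to reach, as a shift and turn from the pose commanded when the call began, along the tool's axes at that moment; what a row does not reach only later rows make up. A row lasts 1/10 s, in which the tool goes at most 50 mm and 8.59 degrees, less where a joint would pass 70% of its speed; a pose out of reach is approached as far as the arm can. A call with a gripper value outside its range is refused whole. OPENING is the opening, from -1 (shut) to 1 (fully open), set as the call begins (- or left out, the last holds). The fingers move at their own pace and stop on an object; FORCE is the grip in N (left out, the last holds). Time passes only in rows, so rows that repeat a pose let the fingers close. It gives the time, the measured TCP pose, the force and the opening at its end, in the units of the state.
- manip.get_state(): the state, without advancing time (a new reading comes with each control period).
- manip.get_image(name): name is "scene" or "top" or "wrist"; returns a dict with "pixels" (384x512x3 uint8, blue, green, red), "depth" (384x512 float32, m along the optical axis (not along the pixel's ray), 0 where there is no reading), "intrinsics" (3x3 intrinsics, pixels), "k1" (the pictures are not rectified: a ray, as slopes to the right and down, at radius r is drawn at 1 + k1 r^2 times it, then the intrinsics apply), "rvec" (rotation vector, rad) and "tvec" (3), from world to camera coordinates, as OpenCV has them. Camera axes: x right, y down, z forward; pixel columns grow to the right and rows downward; lengths in m; the calibration is good to about 2 mm. A picture is of the moment at which its call begins.
- manip.sign_off(): hands the job in, once; it reports no verdict.
The state is a dict: "clock": time; "qpos": joint angles; "qd": joint speeds; "effort": joint torques, N m; "position": TCP position; "ee_rot": TCP orientation; "contact_force": force on the tool from outside, world axes, zero at the start; "moment": the same for the moment, N m; "width": finger opening in m.
Only numpy, scipy, OpenCV 4.12 (cv2) and the standard library are available. Lean on these libraries where they do the work, as an engineer would, in place of code of your own. Each camera call takes 0.05 s, during which the arm holds its last target. There are 200 camera calls.

## Working session

There is one attempt and no reset: what is moved stays moved. The work goes in short steps, Python scripts to look and compute and a shell command to move; the robot and the scene stay as the last step left them, time stands still between calls to the robot, and variables do not carry over. Pictures are saved under pics/ and viewed, about 8 in all and at most 12, crops included, and the job is handed in when it is done.

```bash
ls; mkdir -p pics; cat > h.py <<'E'
import numpy as np, cv2
from rig import manip
from scipy.spatial.transform import Rotation as R
def cam(n):
    im=manip.get_image(n); im={k:(np.array(v) if k!='k1' else v) for k,v in im.items()}
    return im
def ray(im,u,v):
    K=im['intrinsics']; d=np.array([(u-K[0,2])/K[0,0],(v-K[1,2])/K[1,1]])
    rd=np.linalg.norm(d); r=rd
    for _ in range(20): r=rd/(1+im['k1']*r*r)
    s=d*(r/rd if rd>0 else 1)
    M=R.from_rotvec(im['rvec'].ravel()).as_matrix(); t=im['tvec'].ravel()
    return -M.T@t, M.T@np.array([s[0],s[1],1.])
def onz(im,u,v,z):
    c,d=ray(im,u,v); return c+d*(z-c[2])/d[2]
def atd(im,u,v):
    c,d=ray(im,u,v); return c+d*im['depth'][int(v),int(u)]
def tool(p):  # world displacement target -> tool-frame delta in cm for TCP to reach p
    s=manip.get_state(); q=np.array(s['ee_rot']); M=R.from_quat(q[[1,2,3,0]]).as_matrix()
    return M.T@(np.array(p)-np.array(s['position']))*100, M
E
python3 - <<'E'
from h import *
s=manip.get_state(); print({k:np.round(v,4) for k,v in s.items()}); print(manip.grasp_offset)
a=cam('scene');b=cam('top')
cv2.imwrite('pics/scene1.png',a['pixels']);cv2.imwrite('pics/top1.png',b['pixels'])
cv2.imwrite('pics/a.png',np.hstack([a['pixels'],b['pixels']])[:, :])
import pickle;pickle.dump((a,b),open('im1.pkl','wb'))
for im in(a,b): c,d=ray(im,256,192);print(c,d,im['k1'],im['intrinsics'][0])
E
```

```text
pics
{'clock': np.float64(0.0), 'qpos': array([ 9.8800e-01,  2.7660e-01,  1.5061e+00,  1.0000e-04,  1.3607e+00,
       -1.2100e-01]), 'qd': array([-0.0002,  0.0003, -0.0001,  0.0009,  0.0006,  0.0007]), 'effort': array([ 2.60000e-03, -4.16769e+01, -2.45808e+01,  3.00000e-04,
        1.06000e-02, -0.00000e+00]), 'position': array([0.2559, 0.5143, 0.2304]), 'ee_rot': array([ 0.6881,  0.1612,  0.6886, -0.1624]), 'contact_force': array([0.2742, 0.5209, 0.5594]), 'moment': array([-0.0425, -0.0218,  0.0636]), 'width': np.float64(0.0851)}
0.0187
[ 0.05172358 -0.51712304  0.57012351] [ 0.53710232  0.62019398 -0.57182733] -0.1357199732345807 [415.25074252   0.         254.47652322]
[0.31850297 0.01024701 0.91241433] [ 0.231621    0.00483509 -0.97284267] -0.10425203047611177 [431.5722972    0.         251.86500303]
```

View pics/scene1.png

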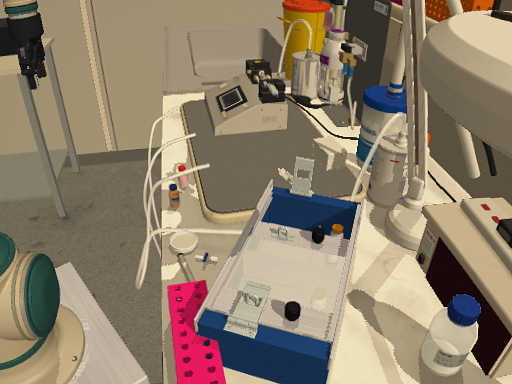

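View pics/top1.png

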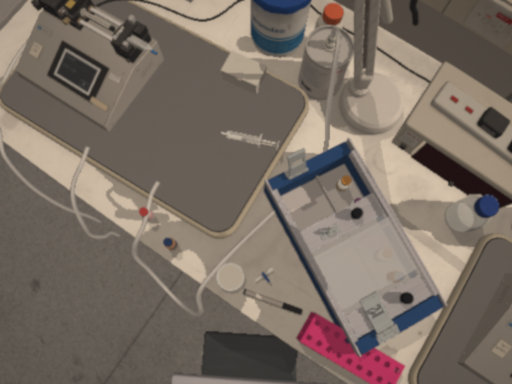

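The scene view shows the red vial at (182,175) and blue at (174,195). The chest is in the middle, its open compartment at the far (left) end with the hasp leaning out. In the top view red is at (144,211), blue at (170,243), the left knob at (357,213) and the hasp at (295,163).

```bash
python3 - <<'E'
from h import *
import pickle
a,b=pickle.load(open('im1.pkl','rb'))
p=b['pixels']; c1=cv2.resize(p[140:300,255:395],None,fx=3.5,fy=3.5,interpolation=cv2.INTER_CUBIC); c2=cv2.resize(p[170:270,110:210],None,fx=3,fy=3,interpolation=cv2.INTER_CUBIC)
o=np.zeros((560,795,3),np.uint8);o[:c1.shape[0],:c1.shape[1]]=c1;o[:300,495:795]=c2;cv2.imwrite('pics/top2.png',o)
def blobs(im,lo,hi,box,z,n):
    h=cv2.cvtColor(im['pixels'],cv2.COLOR_BGR2HSV);m=cv2.inRange(h,lo,hi);k=np.zeros_like(m);x0,y0,x1,y1=box;k[y0:y1,x0:x1]=m[y0:y1,x0:x1]
    N,_,st,ce=cv2.connectedComponentsWithStats(k)
    for i in range(1,N):
        if st[i,4]>8: print(n,ce[i].round(1),st[i],onz(im,*ce[i],z).round(4),atd(im,*ce[i]).round(4))
blobs(b,(170,120,90),(180,255,255),(110,190,200,260),.054,'red')
blobs(b,(0,120,90),(8,255,255),(110,190,200,260),.054,'red')
blobs(b,(100,80,20),(125,255,255),(150,225,190,260),.054,'blue')
blobs(b,(0,0,0),(180,255,45),(340,190,430,310),.118,'knob')
blobs(b,(8,130,120),(20,255,255),(320,165,370,200),.078,'orange')
blobs(a,(0,0,0),(180,255,45),(270,215,340,325),.118,'knobS')
blobs(b,(105,150,40),(118,255,255),(255,135,450,360),.1,'blueend')
E
```

```text
red [143.1 211.3] [139 208   9   8  52] [0.4665 0.241  0.054 ] [0.4663 0.2406 0.0554]
blue [167.3 241.6] [164 239   7   6  36] [0.4087 0.1845 0.054 ] [0.409  0.1851 0.0511]
knob [356.2 213. ] [352 209  10   9  74] [ 0.4802 -0.1767  0.118 ] [ 0.4801 -0.1766  0.1186]
knob [405.9 297.9] [401 294  11   9  88] [ 0.3287 -0.272   0.118 ] [ 0.3286 -0.2681  0.1291]
orange [345.8 179.9] [342 176   9   9  64] [ 0.5548 -0.1642  0.078 ] [ 0.5547 -0.1641  0.0784]
knobS [317.7 234.4] [312 227  13  17 171] [ 0.4748 -0.1869  0.118 ] [ 0.4753 -0.1865  0.1174]
knobS [292.  310.7] [285 302  15  19 245] [ 0.3301 -0.2729  0.118 ] [ 0.3241 -0.2781  0.1276]
```

View pics/top2.png

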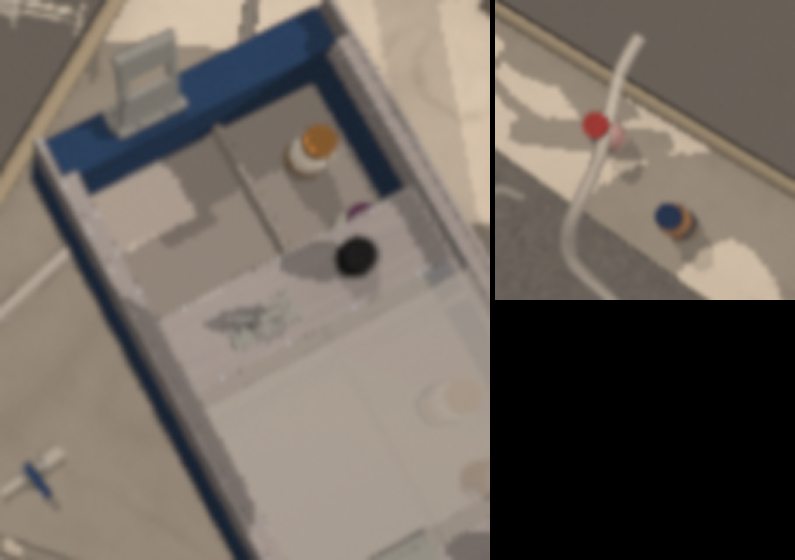

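The crop shows the left compartment with the orange vial, the purple cap partly under the cover, the staple at about (250,325) and the hasp standing at (150,85). A white hose runs close beside the red vial.

```bash
python3 - <<'E'
from h import *
import pickle
a,b=pickle.load(open('im1.pkl','rb'))
f=lambda x,y:(255+x/3.5,140+y/3.5)
P={}
for n,(x,y),z in [('FLc',(38,140),.108),('BLc',(325,3),.108),('hingeA',(110,132),.1),('hingeB',(187,102),.1),('hnoseA',(115,55),.16),('hnoseB',(175,32),.16),('coverL',(165,315),.093),('coverR',(400,190),.093),('staple',(248,325),.114),('divtop',(218,125),.038)]:
    u,v=f(x,y);P[n]=onz(b,u,v,z);print(n,np.round((u,v)),P[n].round(4),atd(b,u,v).round(4))
for n,(u,v),z in [('FRc',(362,349),.108),('BRc',(441,300),.108)]:
    P[n]=onz(b,u,v,z);print(n,P[n].round(4),atd(b,u,v).round(4))
print('FL-BL',(P['BLc']-P['FLc']).round(4),'FR-FL',(P['FLc']-P['FRc']).round(4), 'centre',(sum(P[k] for k in('FLc','BLc','FRc','BRc'))/4).round(4))
# hose near red vial
g=lambda x,y:(110+(x-495)/3,170+y/3)
for x,y in[(640,40),(615,80),(603,140),(590,190),(570,240),(600,290)]: print('hose',atd(b,*g(x,y)).round(3))
print('mat edge',atd(b,*g(690,100)).round(3),onz(b,*g(640,80),.03).round(3),'bench',atd(b,*g(640,190)).round(3),onz(b,*g(560,190),0).round(3),onz(b,*g(700,280),0).round(3))
# depth-based yaw: rail points at z .104-.112
v,u=np.mgrid[130:360,255:450]
pts=np.array([atd(b,x,y) for x,y in zip(u.ravel(),v.ravel())]);k=abs(pts[:,2]-.108)<.003
print(cv2.minAreaRect(pts[k][:,:2].astype(np.float32)),k.sum())
E
```

```text
FLc [266. 180.] [ 0.5351 -0.0031  0.108 ] [ 0.535  -0.0031  0.1082]
BLc [348. 141.] [ 0.627  -0.1608  0.108 ] [ 0.63   -0.1625  0.0999]
hingeA [286. 178.] [ 0.5447 -0.0431  0.1   ] [ 0.5458 -0.0433  0.0961]
hingeB [308. 169.] [ 0.5652 -0.0854  0.1   ] [ 0.5669 -0.086   0.0943]
hnoseA [288. 156.] [ 0.5699 -0.0396  0.16  ] [ 0.6242 -0.0504 -0.0024]
hnoseB [305. 149.] [ 0.5849 -0.0706  0.16  ] [ 0.6418 -0.0878 -0.0008]
coverL [302. 230.] [ 0.4451 -0.0789  0.093 ] [ 0.4449 -0.0788  0.0944]
coverR [369. 194.] [ 0.5245 -0.2082  0.093 ] [ 0.5248 -0.2085  0.0918]
staple [326. 233.] [ 0.4395 -0.1212  0.114 ] [ 0.4422 -0.1242  0.0957]
divtop [317. 176.] [ 0.5709 -0.1119  0.038 ] [ 0.5711 -0.112   0.0373]
FRc [ 0.2337 -0.1957  0.108 ] [ 0.2332 -0.1968  0.1034]
BRc [ 0.3282 -0.3428  0.108 ] [ 0.3283 -0.3451  0.1029]
FL-BL [ 0.0919 -0.1577  0.    ] FR-FL [0.3014 0.1925 0.    ] centre [ 0.431  -0.1756  0.108 ]
hose [0.53  0.219 0.043]
hose [0.5   0.233 0.045]
hose [0.458 0.237 0.043]
hose [0.424 0.244 0.032]
hose [0.391 0.262 0.004]
hose [ 0.363  0.264 -0.108]
mat edge [0.492 0.182 0.032] [0.504 0.219 0.03 ] bench [ 0.431  0.217 -0.   ] [0.426 0.274 0.   ] [0.371 0.167 0.   ]
((0.46895134449005127, -0.24459904432296753), (0.3687146008014679, 0.35186654329299927), 31.188947677612305) 5085
```

```bash
cat >> h.py <<'E'
A=np.deg2rad(31.2); EY=np.array([np.cos(A),np.sin(A),0]); EX=np.array([np.sin(A),-np.cos(A),0]); C=np.array([.432,-.175,0])
def w(x,y,z): return C+EX*x+EY*y+np.array([0,0,z])
def ch(p): d=np.array(p)-C; return np.array([d@EX,d@EY,d[2]])
def rep(p):
    d,M=tool(p); s=manip.get_state()
    yx=np.degrees(np.arctan2(M[1,1],M[0,1])); print('t',round(float(s['clock']),2),'pos',np.round(s['position'],4),'chest',ch(s['position']).round(4),'toolx',M[:,0].round(3),'yaw jaw',yx.round(1),'delta cm',d.round(2),'F',np.round(s['contact_force'],1),'w',round(float(s['width']),4))
    # turn about tool x to align jaw with EY
    e=(np.degrees(A)-yx+90)%180-90
    print('turn about tool x (rad) to align jaws with chest y:',-np.radians(e)*np.sign(-M[2,0])if 0 else (np.radians(e)*np.sign(M[2,0])).round(3))
E
python3 - <<'E'
from h import *
rep([.4665,.241,.19])
E
```

```text
t 0.1 pos [0.256  0.5144 0.2305] chest [-0.6809  0.2065  0.2305] toolx [-0.001 -0.001 -1.   ] yaw jaw 63.5 delta cm [  4.07 -15.09  31.03] F [ 0.1 -0.6  0.2] w 0.0855
turn about tool x (rad) to align jaws with chest y: 0.564
```

```bash
python3 -m creep '{"delta_pos":[[0.5,-2,4],[1,-4,8],[1.5,-6,12],[2,-8,16.5],[2.5,-10,21],[3,-12,25],[3.5,-14,29],[4,-15.1,31],[4,-15.1,31],[4,-15.1,31]],"dr":[[0.08,0,0],[0.16,0,0],[0.24,0,0],[0.32,0,0],[0.4,0,0],[0.48,0,0],[0.564,0,0],[0.564,0,0],[0.564,0,0],[0.564,0,0]]}' 0.4
python3 - <<'E'
from h import *
rep([.4665,.241,.19])
b=cam('wrist');cv2.imwrite('pics/w1.png',b['pixels'])
import pickle;pickle.dump(b,open('w1.pkl','wb'))
E
```

```text
clock: 1.1
position: [0.4661, 0.2413, 0.1909]
ee_rot: [0.615, 0.347, 0.616, -0.348]
contact_force: [0.3, -0.6, -0.5]
width: 0.0601
t 1.1 pos [0.4661 0.2413 0.1909] chest [-0.3384  0.2449  0.1909] toolx [-0.002  0.    -1.   ] yaw jaw 31.1 delta cm [0.09 0.01 0.05] F [ 0.3 -0.6 -0.5] w 0.0601
turn about tool x (rad) to align jaws with chest y: -0.001
```

View pics/w1.png

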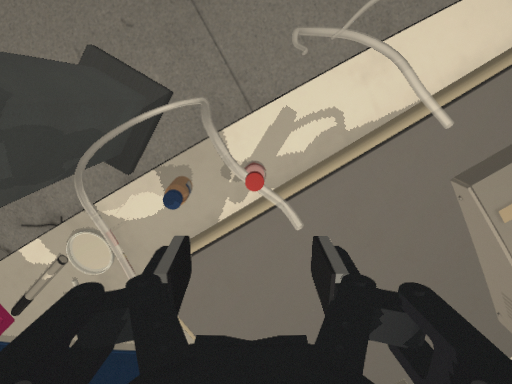

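The wrist view shows the red cap at (255,181), blue at (173,198) and the hose touching the red vial. The strip runs about 27° off my jaw axis, so I'll turn the jaws along the strip.

```bash
python3 - <<'E'
from h import *
import pickle
b=pickle.load(open('w1.pkl','rb'))
h=cv2.cvtColor(b['pixels'],cv2.COLOR_BGR2HSV);m=cv2.inRange(h,(170,130,90),(180,255,255))|cv2.inRange(h,(0,130,90),(8,255,255))
m[:150]=0;m[210:]=0;m[:,:235]=0;m[:,280:]=0
ct=max(cv2.findContours(m,0,2)[0],key=cv2.contourArea);(u,v),r=cv2.minEnclosingCircle(ct);print(u,v,r,onz(b,u,v,.054).round(4))
e1,e2=onz(b,250,202,.03),onz(b,430,117,.03);e1=onz(b,220,227,.03)
d=e2-e1;print('strip yaw',np.degrees(np.arctan2(d[1],d[0])),'dist to mat',np.cross(d[:2],(onz(b,u,v,.054)-e1)[:2])/np.linalg.norm(d))
E
```

```text
254.0 181.0 9.486932754516602 [0.47   0.2409 0.054 ]
strip yaw 60.22497577779312 dist to mat 0.03242401597196451<stdin>:8: DeprecationWarning: Arrays of 2-dimensional vectors are deprecated. Use arrays of 3-dimensional vectors instead. (deprecated in NumPy 2.0)
```

```bash
python3 -m creep '{"delta_pos":[[2,0.15,0.12],[4,0.15,0.12],[6,0.15,0.12],[8,0.15,0.12],[10,0.15,0.12],[12,0.15,0.12],[14,0.15,0.12],[16,0.15,0.12],[17.5,0.15,0.12],[17.5,0.15,0.12]],"dr":[[-0.12,0,0],[-0.24,0,0],[-0.36,0,0],[-0.48,0,0],[-0.48,0,0],[-0.48,0,0],[-0.48,0,0],[-0.48,0,0],[-0.48,0,0],[-0.48,0,0]]}' 0.4
python3 - <<'E'
from h import *
rep([.468,.241,.016])
b=cam('wrist');cv2.imwrite('pics/w2.png',b['pixels'])
E
```

```text
clock: 2.15
position: [0.466, 0.2421, 0.0148]
ee_rot: [0.68, 0.189, 0.682, -0.191]
contact_force: [-1.2, -0.2, -0.4]
width: 0.0595
t 2.15 pos [0.466  0.2421 0.0148] chest [-0.3391  0.2452  0.0148] toolx [-0.004 -0.001 -1.   ] yaw jaw 58.9 delta cm [-0.12  0.01  0.23] F [-1.2 -0.2 -0.4] w 0.0595
turn about tool x (rad) to align jaws with chest y: 0.483
```

View pics/w2.png

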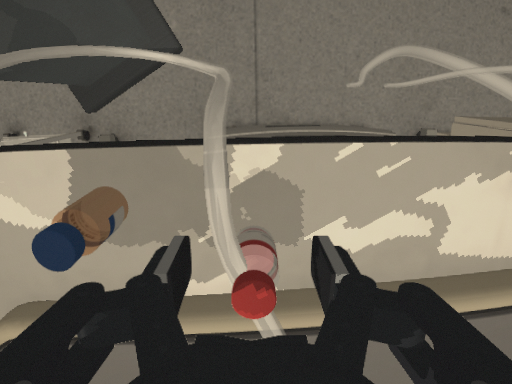

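The red vial at (254,290) is centred between the fingertips and the blue one, at (60,245), is clear. I'll close and lift.

```bash
python3 -m creep '{"delta_pos":[[0,0,0],[0,0,0],[0,0,0],[0,0,0],[0,0,0],[0,0,0],[-1,0,0],[-3,0,0],[-5,0,0],[-5,0,0]],"dr":[[0,0,0],[0,0,0],[0,0,0],[0,0,0],[0,0,0],[0,0,0],[0,0,0],[0,0,0],[0,0,0],[0,0,0]]}' -1 25
python3 - <<'E'
from h import *
rep(w(-.034,.112,.2))
E
```

```text
clock: 3.2
position: [0.4705, 0.2418, 0.0691]
ee_rot: [0.683, 0.192, 0.679, -0.189]
contact_force: [0.3, 0.5, 0.2]
width: 0.0221
t 3.2 pos [0.4705 0.2418 0.0691] chest [-0.3366  0.2488  0.0691] toolx [ 0.006  0.002 -1.   ] yaw jaw 58.7 delta cm [-13.13 -26.06  20.57] F [0.3 0.5 0.2] w 0.0221
turn about tool x (rad) to align jaws with chest y: 0.48
```

```bash
python3 -m creep '{"delta_pos":[[-3,0,0],[-7,0,0],[-11,-1,1],[-14,-4,3],[-14,-7,6],[-14,-10.5,8.5],[-14,-14,11],[-14,-17.5,13.5],[-14,-20.5,16],[-14,-23,18]],"dr":[[0,0,0],[0,0,0],[0,0,0],[0.07,0,0],[0.14,0,0],[0.21,0,0],[0.28,0,0],[0.35,0,0],[0.42,0,0],[0.48,0,0]]}' -1 25
python3 - <<'E'
from h import *
rep(w(-.034,.112,.2))
E
```

```text
clock: 4.2
position: [0.5024, -0.051, 0.2057]
ee_rot: [0.615, 0.348, 0.616, -0.348]
contact_force: [-0.2, 0.1, -0.4]
width: 0.0218
t 4.2 pos [ 0.5024 -0.051   0.2057] chest [-0.0695  0.1245  0.2057] toolx [-0.001 -0.    -1.   ] yaw jaw 31.0 delta cm [ 0.57 -1.23  3.56] F [-0.2  0.1 -0.4] w 0.0218
turn about tool x (rad) to align jaws with chest y: -0.003
```

```bash
python3 -m creep '{"delta_pos":[[0,-0.6,1.8],[0,-1.2,3.55],[2,-1.2,3.55],[4,-1.2,3.55],[6,-1.2,3.55],[7,-1.2,3.55],[7,-1.2,3.55]],"dr":[[0,0,0],[0,0,0],[0,0,0],[0,0,0],[0,0,0],[0,0,0],[0,0,0]]}' -1 25
python3 - <<'E'
from h import *
rep(w(-.034,.112,.034))
b=cam('wrist');cv2.imwrite('pics/w3.png',b['pixels'])
import pickle;pickle.dump(b,open('w3.pkl','wb'))
E
```

```text
clock: 4.9
position: [0.5095, -0.085, 0.1345]
ee_rot: [0.615, 0.347, 0.618, -0.347]
contact_force: [0.1, 0.5, 0.7]
width: 0.0219
t 4.9 pos [ 0.5095 -0.085   0.1345] chest [-0.0368  0.1129  0.1345] toolx [-0.004  0.001 -1.   ] yaw jaw 31.2 delta cm [10.05 -0.07  0.31] F [0.1 0.5 0.7] w 0.0219
turn about tool x (rad) to align jaws with chest y: 0.0
```

View pics/w3.png

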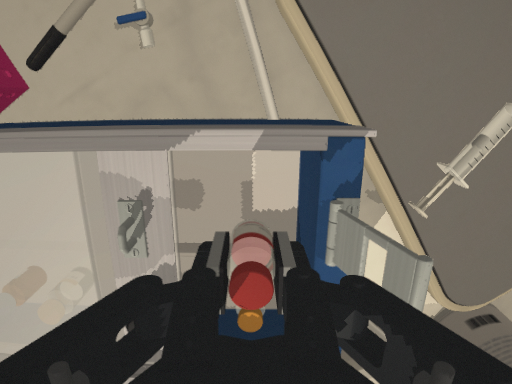

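The wrist view has the chest square with the image. The open gap runs from col 173 (cover edge) to col 300 (deck edge), the staple is at (130,225), the hinge at (333,235), and the held vial is upright over the gap.

```bash
python3 - <<'E'
from h import *
import pickle
b=pickle.load(open('w3.pkl','rb'))
for n,u,v,z in[('deckedge y158',300,180,.094),('deckedge',298,240,.094),('coverL',173,170,.093),('coverL2',176,260,.093),('railouter x-95 z108',200,130,.108),('railinner -83',230,150,.108),('railinner',100,151,.108),('pin x-30 y168',333,235,.102),('deck end 185',363,170,.094),('staple x-30',130,222,.1)]:
    print(n,ch(onz(b,u,v,z)).round(4),ch(atd(b,u,v)).round(4))
E
```

```text
deckedge y158 [-0.0608  0.1431  0.094 ] [-0.0415  0.1551  0.0201]
deckedge [-0.0205  0.1438  0.094 ] [0.0119 0.155  0.0264]
coverL [-0.0667  0.0654  0.093 ] [-0.066   0.0646  0.09  ]
coverL2 [-0.0049  0.0629  0.093 ] [-0.0048  0.0628  0.0928]
railouter x-95 z108 [-0.0923  0.0855  0.108 ] [-0.0923  0.0856  0.1085]
railinner -83 [-0.0813  0.1016  0.108 ] [-0.0668  0.0953  0.0174]
railinner [-0.0811  0.0283  0.108 ] [-0.0789  0.0214  0.0942]
pin x-30 y168 [-0.0277  0.1641  0.102 ] [-0.0288  0.1635  0.1044]
deck end 185 [-0.0672  0.1816  0.094 ] [-4.610e-02  2.166e-01 -1.000e-04]
staple x-30 [-0.0351  0.0376  0.1   ] [-0.0359  0.0384  0.102 ]
```

```bash
sed -i 's/C=np.array(\[.432,-.175,0\])/C=np.array([.430,-.1785,0])/' h.py; python3 - <<'E'
from h import *
rep(w(-.034,.112,.034))
E
python3 -m creep '{"delta_pos":[[2,-0.2,0.4],[4,-0.4,0.5],[6,-0.4,0.5],[8,-0.4,0.5],[9.3,-0.4,0.5],[9.9,-0.4,0.5],[10.0,-0.4,0.5],[10.0,-0.4,0.5]],"dr":[[0,0,0],[0,0,0],[0,0,0],[0,0,0],[0,0,0],[0,0,0],[0,0,0],[0,0,0]]}' -1 25
python3 - <<'E'
from h import *
rep(w(-.034,.112,.034))
E
```

```text
t 4.95 pos [ 0.5105 -0.0853  0.1357] chest [-0.038   0.1172  0.1357] toolx [-0.002  0.001 -1.   ] yaw jaw 31.2 delta cm [10.17 -0.51  0.42] F [ 1.   0.2 -0.5] w 0.0216
turn about tool x (rad) to align jaws with chest y: 0.0
clock: 5.75
position: [0.5082, -0.0926, 0.0369]
ee_rot: [0.615, 0.345, 0.617, -0.348]
contact_force: [-6.0, -4.2, 2.0]
width: 0.0214
t 5.75 pos [ 0.5082 -0.0926  0.0369] chest [-0.033   0.1114  0.0369] toolx [-0.004 -0.002 -1.   ] yaw jaw 31.3 delta cm [ 0.29  0.06 -0.1 ] F [-6.  -4.2  2. ] w 0.0214
turn about tool x (rad) to align jaws with chest y: 0.002
```

```bash
python3 -m creep '{"delta_pos":[[0,-0.2,0],[0.1,-0.3,0],[0.1,-0.3,0]],"dr":[[0,0,0],[0,0,0],[0,0,0]]}' -1 25
python3 - <<'E'
from h import *
rep(w(-.034,.112,.034))
b=cam('wrist');cv2.imwrite('pics/w4.png',b['pixels'])
E
```

```text
clock: 6.05
position: [0.5088, -0.0937, 0.0364]
ee_rot: [0.617, 0.347, 0.615, -0.347]
contact_force: [-1.3, -0.1, 4.7]
width: 0.0219
t 6.05 pos [ 0.5088 -0.0937  0.0364] chest [-0.0317  0.1113  0.0364] toolx [ 0.003 -0.001 -1.   ] yaw jaw 31.2 delta cm [ 0.24  0.07 -0.23] F [-1.3 -0.1  4.7] w 0.0219
turn about tool x (rad) to align jaws with chest y: 0.001
```

View pics/w4.png

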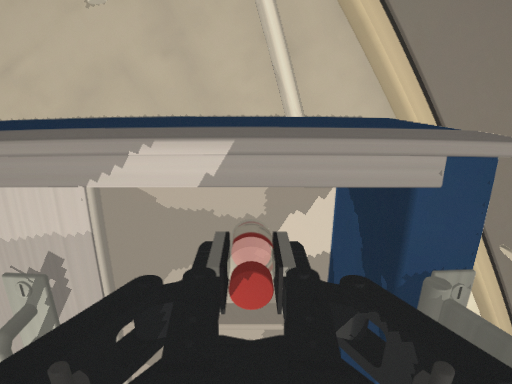

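The vial hangs over the lane floor. The right linkage sits close to the deck edge at about (335,270), and the sideways force has gone. I'll lower a little more.

```bash
python3 -m creep '{"delta_pos":[[0.1,-0.1,0],[0.2,-0.2,0],[0.3,-0.2,0],[0.3,-0.2,0]],"dr":[[0,0,0],[0,0,0],[0,0,0],[0,0,0]]}' -1 25
python3 - <<'E'
from h import *
rep(w(-.034,.112,.034))
E
```

```text
clock: 6.5
position: [0.5086, -0.0943, 0.0353]
ee_rot: [0.618, 0.348, 0.614, -0.346]
contact_force: [-1.7, 2.7, 20.0]
width: 0.0215
t 6.5 pos [ 0.5086 -0.0943  0.0353] chest [-0.0313  0.1108  0.0353] toolx [ 0.006 -0.    -1.   ] yaw jaw 31.2 delta cm [ 0.13  0.11 -0.27] F [-1.7  2.7 20. ] w 0.0215
turn about tool x (rad) to align jaws with chest y: 0.0
```

```bash
python3 -m creep '{"delta_pos":[[-0.2,0,0],[-0.2,0,0],[-0.2,0,0],[-0.2,0,0],[-0.2,0,0]],"dr":[[0,0,0],[0,0,0],[0,0,0],[0,0,0],[0,0,0]]}' -0.25 25
python3 - <<'E'
from h import *
rep(w(-.034,.112,.034))
b=cam('wrist');cv2.imwrite('pics/w5.png',b['pixels'])
h=cv2.cvtColor(b['pixels'],cv2.COLOR_BGR2HSV);m=cv2.inRange(h,(172,150,90),(180,255,255))|cv2.inRange(h,(0,150,90),(6,255,255))
ct=max(cv2.findContours(m,0,2)[0],key=cv2.contourArea);print(cv2.boundingRect(ct),cv2.minEnclosingCircle(ct))
(u,v),r=cv2.minEnclosingCircle(ct);print(ch(atd(b,u,v)).round(4))
E
```

```text
clock: 7.0
position: [0.5048, -0.0953, 0.0354]
ee_rot: [0.616, 0.346, 0.617, -0.347]
contact_force: [-7.0, -4.6, 12.1]
width: 0.0319
t 7.0 pos [ 0.5048 -0.0953  0.0354] chest [-0.0325  0.1071  0.0354] toolx [-0.002 -0.002 -1.   ] yaw jaw 31.3 delta cm [ 0.14  0.49 -0.15] F [-7.  -4.6 12.1] w 0.0319
turn about tool x (rad) to align jaws with chest y: 0.002
(238, 264, 44, 47) ((259.3118591308594, 287.2324523925781), 23.832059860229492)
[-0.0321  0.1108  0.0712]
```

```bash
python3 -m creep '{"delta_pos":[[-0.3,0,0],[-0.8,0,0],[-1.5,0,0],[-3,0,0],[-5,0,0],[-8,0,0],[-11,0,0],[-15,0,0],[-15,0,0]],"dr":[[0,0,0],[0,0,0],[0,0,0],[0,0,0],[0,0,0],[0,0,0],[0,0,0],[0,0,0],[0,0,0]]}'
python3 - <<'E'
from h import *
rep(w(-.034,.112,.034))
b=cam('wrist');cv2.imwrite('pics/w6.png',b['pixels'])
import pickle;pickle.dump(b,open('w6.pkl','wb'))
E
```

```text
clock: 7.95
position: [0.51, -0.0952, 0.1901]
ee_rot: [0.62, 0.348, 0.612, -0.346]
contact_force: [0.9, -0.3, -0.6]
width: 0.0319
t 7.95 pos [ 0.51   -0.0952  0.1901] chest [-0.0298  0.1116  0.1901] toolx [ 0.012 -0.003 -1.   ] yaw jaw 31.3 delta cm [15.61 -0.09 -0.56] F [ 0.9 -0.3 -0.6] w 0.0319
turn about tool x (rad) to align jaws with chest y: 0.001
```

View pics/w6.png

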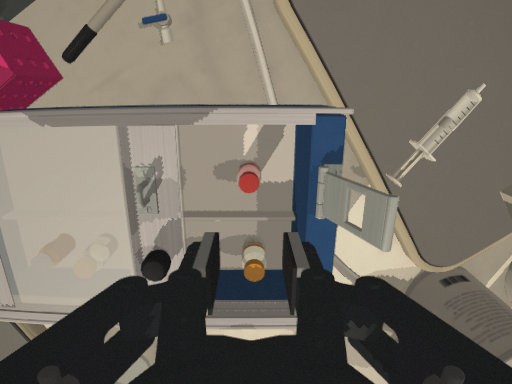

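The red vial stands released in the front lane, its cap at (250,181). The staple is at (150,190), the knob at (156,264), the hasp leans outward at (355,205), and the orange vial still stands.

```bash
python3 - <<'E'
from h import *
import pickle
b=pickle.load(open('w6.pkl','rb'))
g=cv2.cvtColor(b['pixels'],cv2.COLOR_BGR2GRAY);m=(g<45).astype(np.uint8);m[:245]=0;m[285:]=0;m[:,:135]=0;m[:,175:]=0
k=cv2.findContours(m,0,2)[0];ct=max(k,key=cv2.contourArea);print(cv2.boundingRect(ct));(u,v),r=cv2.minEnclosingCircle(ct)
print('knob',u,v,r,ch(onz(b,u,v,.118)).round(4),ch(atd(b,155,263)).round(4))
p=ch(onz(b,155,263,.118)); print(p)
print('hinge',ch(onz(b,322,193,.102)).round(4),'redcap',ch(onz(b,249.5,184,.072)).round(4),'cover edge',ch(onz(b,179,200,.093)).round(4),'rail',ch(onz(b,180,108,.108)).round(4))
print('hasp noseend',ch(atd(b,389,220)).round(4),ch(atd(b,370,225)).round(4))
rep(w(.030,p[1],.098))
E
```

```text
(141, 250, 30, 30)
knob 155.1693572998047 264.0242004394531 15.735730171203613 [0.0239 0.037  0.118 ] [0.0227 0.0372 0.1185]
[0.02302191 0.03698016 0.118     ]
hinge [-0.0297  0.1684  0.102 ] redcap [-0.0284  0.1117  0.072 ] cover edge [-0.0209  0.054   0.093 ] rail [-0.0946  0.0625  0.108 ]
hasp noseend [-0.0332  0.194   0.1655] [-0.0241  0.1886  0.1519]
t 8.0 pos [ 0.5083 -0.0947  0.1876] chest [-0.0311  0.1103  0.1876] toolx [ 0.008 -0.002 -1.   ] yaw jaw 31.2 delta cm [ 8.95 -7.39  6.05] F [0.2 0.7 0.1] w 0.032
turn about tool x (rad) to align jaws with chest y: 0.001
```

```bash
python3 -m creep '{"delta_pos":[[0,-3,2],[0,-6,4],[0,-7.7,6.0],[2,-7.7,6.0],[4,-7.7,6.0],[5,-7.7,6.0],[5,-7.7,6.0]],"dr":[[0,0,0],[0,0,0],[0,0,0],[0,0,0],[0,0,0],[0,0,0],[0,0,0]]}' 0.25 25
python3 - <<'E'
from h import *
rep(w(.030,.033,.109))
b=cam('wrist');cv2.imwrite('pics/w7.png',b['pixels'])
E
```

```text
clock: 8.7
position: [0.4697, -0.1846, 0.1322]
ee_rot: [0.614, 0.347, 0.618, -0.347]
contact_force: [-0.7, 1.6, 0.9]
width: 0.0535
t 8.7 pos [ 0.4697 -0.1846  0.1322] chest [0.0257 0.0308 0.1322] toolx [-0.004  0.003 -1.   ] yaw jaw 31.2 delta cm [2.31 0.22 0.44] F [-0.7  1.6  0.9] w 0.0535
turn about tool x (rad) to align jaws with chest y: 0.001
```

View pics/w7.png

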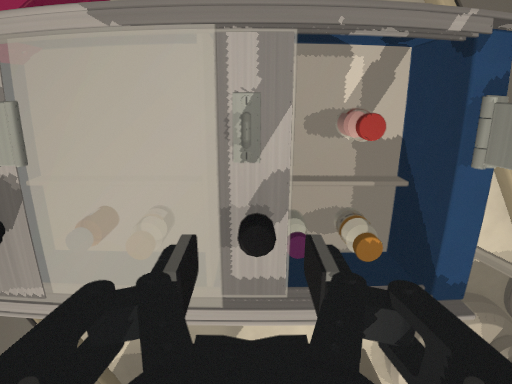

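The knob at (257,234) sits between the fingertips and all the vials are upright. I'll descend and close on the knob.

```bash
python3 -m creep '{"delta_pos":[[1,0.2,0.4],[2,0.2,0.4],[2.3,0.2,0.4],[2.3,0.2,0.4],[2.3,0.2,0.4],[2.3,0.2,0.4],[2.3,0.2,0.4],[2.3,0.2,0.4]],"dr":[[0,0,0],[0,0,0],[0,0,0],[0,0,0],[0,0,0],[0,0,0],[0,0,0],[0,0,0]]}' 0.25 25
python3 -m creep '{"delta_pos":[[0,0,0],[0,0,0],[0,0,0],[0,0,0],[0,0,0],[0,0,0]],"dr":[[0,0,0],[0,0,0],[0,0,0],[0,0,0],[0,0,0],[0,0,0]]}' -1 25
python3 - <<'E'
from h import *
rep(w(.030,.134,.109))
E
```

```text
clock: 9.55
position: [0.475, -0.188, 0.1116]
ee_rot: [0.616, 0.347, 0.616, -0.347]
contact_force: [0.3, -0.3, 0.7]
width: 0.0533
clock: 10.15
position: [0.475, -0.1879, 0.1115]
ee_rot: [0.616, 0.347, 0.616, -0.347]
contact_force: [-0.1, 0.2, 3.0]
width: 0.0198
t 10.15 pos [ 0.475  -0.1879  0.1115] chest [0.0313 0.0337 0.1115] toolx [ 0.  0. -1.] yaw jaw 31.2 delta cm [ 0.25 10.03 -0.13] F [-0.1  0.2  3. ] w 0.0198
turn about tool x (rad) to align jaws with chest y: 0.0
```

```bash
python3 -m creep '{"delta_pos":[[0,1,0],[0,2.5,0],[0,4,0],[0,5.5,0],[0,7,0],[0,8,0],[0,9,0],[0,9.5,0],[0,10,0],[0,10.1,0]],"dr":[[0,0,0],[0,0,0],[0,0,0],[0,0,0],[0,0,0],[0,0,0],[0,0,0],[0,0,0],[0,0,0],[0,0,0]]}'
python3 - <<'E'
from h import *
rep(w(.030,.134,.109))
E
```

```text
clock: 11.15
position: [0.5614, -0.1356, 0.1114]
ee_rot: [0.616, 0.346, 0.617, -0.347]
contact_force: [-5.0, -3.7, 6.0]
width: 0.0195
t 11.15 pos [ 0.5614 -0.1356  0.1114] chest [0.0314 0.1346 0.1114] toolx [-0.002 -0.002 -1.   ] yaw jaw 31.3 delta cm [ 0.24 -0.06 -0.14] F [-5.  -3.7  6. ] w 0.0195
turn about tool x (rad) to align jaws with chest y: 0.002
```

Now I'll push a little further to confirm the stop.

```bash
python3 -m creep '{"delta_pos":[[0,0.3,0],[0,0.5,0],[0,0.5,0],[0,0.5,0]],"dr":[[0,0,0],[0,0,0],[0,0,0],[0,0,0]]}'
python3 - <<'E'
from h import *
rep(w(.030,.134,.109))
E
```

```text
clock: 11.55
position: [0.5616, -0.1355, 0.1112]
ee_rot: [0.615, 0.343, 0.619, -0.35]
contact_force: [-12.0, -10.3, 10.1]
width: 0.0201
t 11.55 pos [ 0.5616 -0.1355  0.1112] chest [0.0313 0.1348 0.1112] toolx [-0.009 -0.006 -1.   ] yaw jaw 31.4 delta cm [ 0.23 -0.08 -0.13] F [-12.  -10.3  10.1] w 0.0201
turn about tool x (rad) to align jaws with chest y: 0.003
```

The force rose to about 16 N with no motion, so the cover is at its stop. I'll relax, release and rise.

```bash
python3 -m creep '{"delta_pos":[[0,-0.4,0],[0,-0.4,0],[0,-0.4,0],[0,-0.4,0],[-2,-0.4,0],[-5,-0.4,0],[-9,-0.4,0],[-11,-0.4,0],[-11,-0.4,0]],"dr":[[0,0,0],[0,0,0],[0,0,0],[0,0,0],[0,0,0],[0,0,0],[0,0,0],[0,0,0],[0,0,0]]}' 0.0 25
python3 - <<'E'
from h import *
rep(w(-.030,.245,.22))
b=cam('wrist');cv2.imwrite('pics/w8.png',b['pixels'])
import pickle;pickle.dump(b,open('w8.pkl','wb'))
E
```

```text
clock: 12.45
position: [0.5646, -0.1353, 0.2249]
ee_rot: [0.619, 0.347, 0.613, -0.346]
contact_force: [0.5, -0.1, 0.0]
width: 0.0425
t 12.45 pos [ 0.5646 -0.1353  0.2249] chest [0.0328 0.1375 0.2249] toolx [ 0.008 -0.002 -1.   ] yaw jaw 31.3 delta cm [ 0.51 10.75 -6.27] F [ 0.5 -0.1  0. ] w 0.0425
turn about tool x (rad) to align jaws with chest y: 0.001
```

View pics/w8.png

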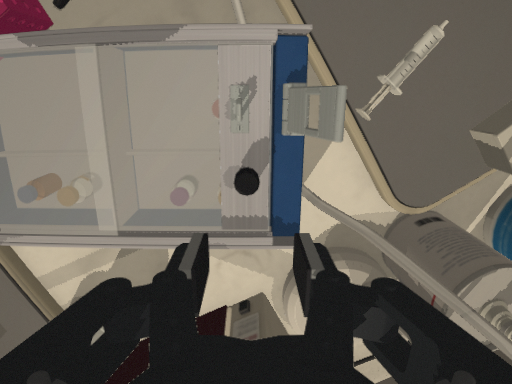

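The cover is home against the blue deck (edge at col 270), the staple is at (240,108) and the hasp at (315,112). The vials show upright through the cover.

```bash
python3 - <<'E'
from h import *
import pickle
b=pickle.load(open('w8.pkl','rb'))
for n,u,v in[('hose',325,200),('hose2',360,222),('noseA',340,100),('noseB',338,130),('strap',295,110),('bottle',440,260),('staple',240,108),('box',495,130)]: print(n,ch(atd(b,u,v)).round(4))
print(ch(onz(b,270,150,.093)),ch(onz(b,285,110,.102)))
E
python3 -m creep '{"delta_pos":[[0,1,-2],[0,3,-4],[0,6,-6.1],[0,9,-6.1],[0,10.8,-6.1],[0,10.8,-6.1]],"dr":[[0,0,0],[0,0,0],[0,0,0],[0,0,0],[0,0,0],[0,0,0]]}' -1 25
python3 - <<'E'
from h import *
rep(w(-.030,.245,.14))
E
```

```text
hose [8.490e-02 2.324e-01 2.000e-04]
hose2 [0.0701 0.239  0.1064]
noseA [-0.0383  0.1945  0.1654]
noseB [-0.0193  0.1946  0.1652]
strap [-0.0297  0.1732  0.1157]
bottle [0.1128 0.3271 0.1046]
staple [-0.031   0.1297  0.1141]
box [-0.0127  0.3887  0.066 ]
[0.00620651 0.15551821 0.093     ] [-0.02903832  0.16681773  0.102     ]
clock: 13.1
position: [0.6238, -0.025, 0.2186]
ee_rot: [0.615, 0.346, 0.618, -0.346]
contact_force: [-0.9, -0.6, 0.6]
width: 0.0001
t 13.1 pos [ 0.6238 -0.025   0.2186] chest [-0.0309  0.2453  0.2186] toolx [-0.003  0.001 -1.   ] yaw jaw 31.4 delta cm [ 7.86 -0.02  0.11] F [-0.9 -0.6  0.6] w 0.0001
turn about tool x (rad) to align jaws with chest y: 0.003
```

```bash
python3 -m creep '{"delta_pos":[[3,0,0.1],[6,0,0.1],[7.9,0,0.1],[7.9,-1.5,0.1],[7.9,-3,0.1],[7.9,-4.5,0.1],[7.9,-6,0.1],[7.9,-7.5,0.1],[7.9,-9,0.1],[7.9,-9.7,0.1]],"dr":[[0,0,0],[0,0,0],[0,0,0],[0,0,0],[0,0,0],[0,0,0],[0,0,0],[0,0,0],[0,0,0],[0,0,0]]}' -1 25
python3 - <<'E'
from h import *
rep(w(-.030,.113,.165))
b=cam('wrist');cv2.imwrite('pics/w9.png',b['pixels'])
E
```

```text
clock: 14.1
position: [0.5388, -0.0788, 0.1426]
ee_rot: [0.616, 0.347, 0.616, -0.347]
contact_force: [1.0, 0.7, -0.9]
width: -0.0
t 14.1 pos [ 0.5388 -0.0788  0.1426] chest [-0.0289  0.1447  0.1426] toolx [-0. -0. -1.] yaw jaw 31.2 delta cm [-2.24 -3.17 -0.11] F [ 1.   0.7 -0.9] w -0.0
turn about tool x (rad) to align jaws with chest y: -0.001
```

View pics/w9.png

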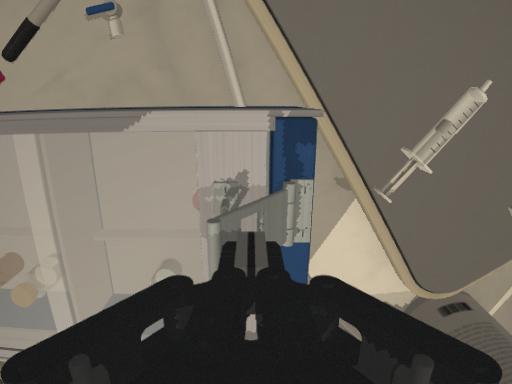

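The hasp has swung inward, with its nose at about (212,225). I'll lift, shift over the nose and press down.

```bash
python3 -m creep '{"delta_pos":[[-2,0,0],[-3.2,-1,-0.1],[-3.2,-3.2,-0.1],[-2,-3.2,-0.1],[-0.5,-3.3,-0.1],[1,-3.5,-0.1],[2.5,-3.7,-0.1],[3.5,-3.8,-0.1],[3.9,-3.8,-0.1],[3.9,-3.8,-0.1]],"dr":[[0,0,0],[0,0,0],[0,0,0],[0,0,0],[0,0,0],[0,0,0],[0,0,0],[0,0,0],[0,0,0],[0,0,0]]}' -1 25
python3 - <<'E'
from h import *
rep(w(-.030,.107,.102))
E
```

```text
clock: 15.15
position: [0.4918, -0.1039, 0.099]
ee_rot: [0.609, 0.335, 0.626, -0.354]
contact_force: [-26.1, -27.4, 0.6]
width: -0.0003
t 15.15 pos [ 0.4918 -0.1039  0.099 ] chest [-0.0318  0.0915  0.099 ] toolx [-0.034 -0.013 -0.999] yaw jaw 31.7 delta cm [-0.36  1.53  0.19] F [-26.1 -27.4   0.6] w -0.0003
turn about tool x (rad) to align jaws with chest y: 0.008
```

The shut tips are slimmer than I assumed and slipped off in front of the nose. I'll back out and measure the hasp angle.

```bash
python3 -m creep '{"delta_pos":[[-0.3,-2.5,0],[-0.6,-3.5,0],[-3,-3.5,0],[-6,-3.5,0],[-9,-3.5,0],[-10,-3.5,0],[-10,-3.5,0]],"dr":[[0,0,0],[0,0,0],[0,0,0],[0,0,0],[0,0,0],[0,0,0],[0,0,0]]}' -1 25
python3 - <<'E'
from h import *
rep(w(-.030,.125,.165))
b=cam('wrist');cv2.imwrite('pics/w10.png',b['pixels'])
import pickle;pickle.dump(b,open('w10.pkl','wb'))
P=np.array([[ch(atd(b,u,v)) for u in range(0,512,2)] for v in range(0,384,2)]).reshape(-1,3)
for x0 in(-.046,-.03,-.015):
  k=(abs(P[:,0]-x0)<.003)&(P[:,1]>.085)&(P[:,1]<.19)&(P[:,2]>.08)&(P[:,2]<.2)
  q=P[k];q=q[np.argsort(q[:,1])];print(x0,[(int(y*1000),int(z*1000)) for _,y,z in q[::2]])
E
```

```text
clock: 15.85
position: [0.4789, -0.115, 0.2046]
ee_rot: [0.618, 0.347, 0.615, -0.346]
contact_force: [-0.1, -1.0, -0.9]
width: -0.0
t 15.85 pos [ 0.4789 -0.115   0.2046] chest [-0.0289  0.0747  0.2046] toolx [ 0.004 -0.001 -1.   ] yaw jaw 31.2 delta cm [ 3.97  5.01 -0.11] F [-0.1 -1.  -0.9] w -0.0
turn about tool x (rad) to align jaws with chest y: 0.001
-0.046 [(86, 92), (86, 92), (88, 92), (89, 94), (89, 93), (91, 93), (93, 94), (93, 92), (94, 93), (96, 93), (96, 93), (97, 102), (98, 93), (98, 105), (98, 105), (99, 92), (100, 104), (100, 104), (101, 105), (101, 105), (103, 93), (103, 101), (104, 93), (105, 101), (106, 93), (106, 103), (107, 101), (108, 102), (108, 100), (110, 102), (110, 101), (111, 102), (111, 101), (113, 102), (113, 101), (114, 103), (115, 101), (116, 103), (116, 100), (118, 102), (118, 102), (119, 93), (120, 101), (120, 102), (121, 102), (121, 99), (123, 102), (123, 101), (124, 95), (124, 102), (126, 95), (126, 101), (127, 95), (128, 102), (128, 102), (129, 101), (129, 102), (131, 94), (131, 102), (131, 100), (133, 102), (133, 100), (134, 103), (134, 102), (134,
[... 2269 characters left out ...]
), (118, 101), (119, 101), (121, 103), (121, 102), (123, 102), (123, 102), (124, 102), (125, 101), (126, 102), (126, 102), (128, 102), (128, 102), (130, 102), (131, 103), (131, 102), (133, 101), (135, 94), (135, 102), (136, 94), (137, 101), (138, 102), (138, 101), (140, 102), (141, 102), (142, 101), (143, 101), (145, 101), (145, 101), (147, 102), (148, 103), (149, 101), (150, 101), (152, 102), (152, 101), (154, 100), (155, 101), (157, 102), (157, 101), (159, 102), (160, 102), (160, 101), (162, 101), (164, 102), (165, 100), (165, 102), (167, 103), (167, 103), (168, 104), (169, 103), (170, 103), (170, 103), (175, 96), (175, 95), (176, 96), (178, 97), (178, 96), (180, 97), (181, 96), (182, 96)]
```

The depth profile shows the strap flat at z 101–102 mm along its whole length, with the staple (114 mm) through it. So it did close before the tip slid off. I'll use the last picture to confirm.

View pics/w10.png

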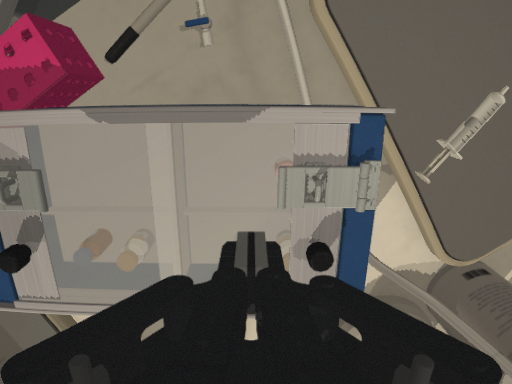

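```bash
python3 - <<'E'
from h import *
import pickle
b=pickle.load(open('w10.pkl','rb'));K=b['intrinsics']
P=np.array([[ch(atd(b,u,v)) for u in range(0,512)] for v in range(0,384,2)]).reshape(-1,3)
k=(abs(P[:,0]+.03)<.025)&(P[:,1]>.106)&(P[:,1]<.158)&(abs(P[:,2]-.102)<.004);print('strap slope rad',np.polyfit(P[k][:,1],P[k][:,2],1)[0])
k=(abs(P[:,0]+.03)<.008)&(P[:,1]>.115)&(P[:,1]<.14)&(abs(P[:,2]-.114)<.003);print('staple y',P[k].mean(0).round(4),k.sum())
t=cam('top');h=cv2.cvtColor(t['pixels'],cv2.COLOR_BGR2HSV);m=cv2.inRange(h,(100,80,20),(125,255,255));m[:225]=0;m[260:]=0;m[:,:150]=0;m[:,190:]=0
print('blue top px (was 167.3,241.6)',np.argwhere(m).mean(0)[::-1])
E
```

```text
strap slope rad -0.009362522590592818
staple y [-0.0306  0.1283  0.1134] 59
blue top px (was 167.3,241.6) [167.29411765 241.5       ]
```

```bash
python3 -c "
from rig import manip
print(manip.sign_off())"
```

```text
the job is handed in; nothing more can be done
None
```

The job is done and handed in at about 16 s of the 58 s allowed; sign-off gave no verdict. I stood the red vial in the front lane, pulled the cover to its stop by its knob, and swung the hasp over the staple.

**Last checks**
- **Hasp:** the strap lies flat to about 0.01 rad, with the staple through the slot.
- **Cover:** the staple was measured at chest y 128.3 mm against 128 mm at home. Pushing the cover further gave about 16 N and no motion.
- **Blue vial:** it has not moved, by pixel position in the top view.
- **Red vial:** it stood upright on the lane floor after release, with its cap top at 71 mm. At the end it was hidden under the hasp, so I did not check it again.
- **Purple and orange vials:** they looked upright once the cover was home. At the end they showed only faintly or were hidden by the gripper, so I did not measure their tilt.

**What did not go to plan**
- While I was placing the red vial, a gripper linkage touched the deck edge with about 15 N. The open cover was pushed about 12 mm further open, to about 0.102 m.
- On the final hasp press, the fingertip slid off the front of the nose, and the wrist force reached about 38 N. I backed out, and the check afterwards showed the hasp already closed.

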